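# Tamp the stone ballast level and close the ballast box

### The job

Take the tamper by its grip and press the heaped stones in the green ballast box down with its flat foot until they all lie level in a single layer below the rim, without your fingers touching the stones. Stand the tamper back upright in its red tray, then put the plywood cover on the box so that both slots drop over the brass lugs and it lies flat on the rim, without using the cover to push stones down. Let go, and leave the hammer, copper tin, jar and screwdriver where they are.

Things in the scene. Friction and masses are not known exactly. Their poses are not given: they have to be found in the camera images.
- ballast_box: Green painted steel ballast box of an armour display stand, fixed to the table, open at the top; inside 150 mm (its x) by 120 mm (its y), walls 6 mm thick. Origin on the table under its centre, z up; the inner floor is 6 mm and the rim 47 mm above the origin. At each x end a flange level with the rim reaches out to 112 mm from the centre (132 mm wide), and on each flange, at x = +97 and -97 mm, y = 0, stands a brass lug 12 mm (x) by 30 mm (y) by 10 mm high.
- tamper: Hand tamper standing upright in its tray, 0.45 kg: square steel foot 60 x 60 x 10 mm, thin stem, round guard disc (56 mm diameter, its top 60 mm above the foot's underside), and above it a light wooden grip, 28 x 28 mm square in plan (sides along the body's x and y), from 60 to 112 mm. Origin at the centre of the foot's underside, z up along the stem.
- tamper_grip (a point): Centre of the tamper's wooden grip, 86 mm above the foot's underside. Axes as tamper.
- tray: Tamper's tray: red plastic tray fixed to the table, outside 100 x 100 x 14 mm, wall and floor 5 mm, so 90 x 90 mm inside. Origin on the table under its centre; tray and pad may change places from one start to another.
- cover: Loose plywood cover of the ballast box, 0.25 kg, lying flat on a smaller fixed cork pad (160 x 120 mm, 6 mm thick): plate 228 mm (its x) by 128 mm (its y), 8 mm thick, with two slots through it at x = +97 and -97 mm, y = 0, each 18 mm (x) by 36 mm (y), 3 mm clear of the lugs all round. Fits either way round. On its middle a black handle block 80 mm (x) by 16 mm (y), 36 mm high. Origin at the centre of the underside, z up.
- cover_grip (a point): Middle of the cover's handle block, 30 mm above the plate's underside (14 mm below the top of the handle). Axes as cover.
- stone0: One of eight smooth round stones in the ballast box, 34 mm across, 50 g, slippery and slightly flattened. Origin at its centre, 17 mm above whatever it lies on. Six lie loosely on the box's floor and two are heaped on top of those, proud of the rim; there is floor room enough for all eight in one layer, and a stone pushed down from above with some 5 to 20 N wedges its neighbours apart and sinks between them.
- stone1: One of eight smooth round stones in the ballast box, 34 mm across, 50 g, slippery and slightly flattened. Origin at its centre, 17 mm above whatever it lies on. Six lie loosely on the box's floor and two are heaped on top of those, proud of the rim; there is floor room enough for all eight in one layer, and a stone pushed down from above with some 5 to 20 N wedges its neighbours apart and sinks between them.
- stone2: One of eight smooth round stones in the ballast box, 34 mm across, 50 g, slippery and slightly flattened. Origin at its centre, 17 mm above whatever it lies on. Six lie loosely on the box's floor and two are heaped on top of those, proud of the rim; there is floor room enough for all eight in one layer, and a stone pushed down from above with some 5 to 20 N wedges its neighbours apart and sinks between them.
- stone3: One of eight smooth round stones in the ballast box, 34 mm across, 50 g, slippery and slightly flattened. Origin at its centre, 17 mm above whatever it lies on. Six lie loosely on the box's floor and two are heaped on top of those, proud of the rim; there is floor room enough for all eight in one layer, and a stone pushed down from above with some 5 to 20 N wedges its neighbours apart and sinks between them.
- stone4: One of eight smooth round stones in the ballast box, 34 mm across, 50 g, slippery and slightly flattened. Origin at its centre, 17 mm above whatever it lies on. Six lie loosely on the box's floor and two are heaped on top of those, proud of the rim; there is floor room enough for all eight in one layer, and a stone pushed down from above with some 5 to 20 N wedges its neighbours apart and sinks between them.
- stone5: One of eight smooth round stones in the ballast box, 34 mm across, 50 g, slippery and slightly flattened. Origin at its centre, 17 mm above whatever it lies on. Six lie loosely on the box's floor and two are heaped on top of those, proud of the rim; there is floor room enough for all eight in one layer, and a stone pushed down from above with some 5 to 20 N wedges its neighbours apart and sinks between them.
- stone6: One of eight smooth round stones in the ballast box, 34 mm across, 50 g, slippery and slightly flattened. Origin at its centre, 17 mm above whatever it lies on. Six lie loosely on the box's floor and two are heaped on top of those, proud of the rim; there is floor room enough for all eight in one layer, and a stone pushed down from above with some 5 to 20 N wedges its neighbours apart and sinks between them.
- stone7: One of eight smooth round stones in the ballast box, 34 mm across, 50 g, slippery and slightly flattened. Origin at its centre, 17 mm above whatever it lies on. Six lie loosely on the box's floor and two are heaped on top of those, proud of the rim; there is floor room enough for all eight in one layer, and a stone pushed down from above with some 5 to 20 N wedges its neighbours apart and sinks between them.
- hammer: Hammer lying on the table (bystander; origin under its middle).
- rivet_cup: Copper rivet tin, 70 mm across and 70 mm high (bystander; origin under its centre).
- wax_jar: Amber jar, 64 mm across and 94 mm high (bystander; origin under its centre).
- driver: Yellow screwdriver lying on the table (bystander; origin under its middle).
Not all that is in view belongs to the job. Of the things that look like the tamper, the largest one is meant.

How it is judged:
By the outcome, as a careful person would: the job done as asked, in the order asked, and still so for the second after the job is handed in, with the robot touching nothing.
It also fails if it takes over 72 s, if anything falls off the work surface, if the arm or the gripper's body presses on something with over 40 N, if the wrist force passes 120 N, or if a joint passes its speed limit or range.

### The arm

A 6-joint arm with a two-finger parallel gripper is mounted at the origin on the work surface. World frame = base frame: x ahead of the robot, y to its left, z up, the work surface at z = 0. Lengths are in m, angles in rad, forces in N, time in s.
With the tool pointing down it reaches from about 0.25 to 0.775 m from the base axis. Payload 4 kg.
Tool frame: the origin (TCP) lies at the very end of the fingers, on their centre line; the grasp point (between the pads) lies 19 mm behind it; z points along the fingers, y is the line along which they close (so a half turn about z gives the same grasp; the last joint's range is limited). The gripper opens to 94 mm and grips with 3 to 60 N. Pads are 16 mm wide; open, the fingers measure 119 mm over their backs; the gripper's body (75 mm by 177 mm) begins 78 mm behind the grasp point.
Start: joints at [-1.238, 0.087, 1.371, -0, 1.684, -0.103], TCP at [0.232, -0.499, 0.169] pointing down, gripper open.
Joint ranges: [-3.1, 3.1], [-0.76, 2.03], [0.27, 2.55], [-1.08, 4.22], [0.17, 2.65], [-2.57, 2.57]. Speed limits (rad/s): [2.79, 2.79, 3.14, 3.14, 3.14, 3.14].

### API

Orientations are given as [roll, pitch, yaw] about the fixed x, y, z axes, in that order (R = Rz(yaw) Ry(pitch) Rx(roll)).
In Python, from bench import robot, vision gives the robot as it stands.
- The arm moves only by the shell command python3 -m crank 'ROWS'. ROWS is JSON, a list of rows, each a list of 3 entries, a list of its own where there are three numbers: the closure, from 0 (fully open) to 1 (shut), then the shift along the tool's x, y, z in m, then the turn, a rotation vector about the tool's x, y, z in degrees. A call has 1 to 8 rows; each row shifts and turns the commanded pose from where the row before left it, along the tool's axes as they then stand; what a row does not reach is not made up. A row lasts 1/10 s, in which the tool goes at most 50 mm and 8.59 degrees, less where a joint would pass 70% of its speed; a pose out of reach is approached as far as the arm can. A call with a gripper value outside its range is refused whole. The fingers move at their own pace and stop on an object; the grip force is fixed at half the most. Time passes only in rows, so rows that do not move let the fingers close. It gives the time, the measured TCP pose, the force, the opening and the grip force at its end, in the units of the state.
- robot.get_obs(): the state, without advancing time (a new reading comes with each control period).
- vision.snapshot(name): name is "side" or "top"; returns a dict with "color" (384x512x3 uint8, red, green, blue), "z_map" (384x512 float32, m along the optical axis (not along the pixel's ray), 0 where there is no reading), "fx", "fy", "cx", "cy" (pixels), "R" (3x3) and "t" (3): a world point X has camera coordinates R X + t. Camera axes: x right, y down, z forward; pixel columns grow to the right and rows downward; lengths in m; the calibration is good to about 2 mm. A picture is of the moment at which its call begins.
- robot.close_job(): hands the job in; it is judged then, once.
The state is a dict: "time": time; "joint_positions": joint angles; "qvel": joint speeds; "joint_torque": joint torques, N m; "tool_pos": TCP position; "ee_rot": TCP orientation; "wrist_force": force on the tool from outside, world axes, zero at the start; "wrist_torque": the same for the moment, N m; "width": finger opening in m; "finger_force": force on a finger pad.
Only numpy, scipy, OpenCV 4.12 (cv2) and the standard library are available. Lean on these libraries where they do the work, as an engineer would, in place of code of your own. Each camera call takes 0.05 s, during which the arm holds its last target. There are 200 camera calls.

## Working session

There is one attempt and no reset: what is moved stays moved. The work goes in short steps, Python scripts to look and compute and a shell command to move; the robot and the scene stay as the last step left them, time stands still between calls to the robot, and variables do not carry over. Pictures are saved under pics/ and viewed, at most 10 in all, crops included, and the job is handed in when it is done.

```bash
ls; mkdir -p pics
cat > h.py <<'E'
import numpy as np, cv2
from bench import robot, vision
def snap(n):
    s=vision.snapshot(n); z=s["z_map"]; v,u=np.mgrid[:384,:512]
    P=np.stack([(u-s["cx"])/s["fx"]*z,(v-s["cy"])/s["fy"]*z,z],-1)
    s["W"]=(P-s["t"])@s["R"]; s["W"][z==0]=np.nan
    return s
def save(s,f,crop=None,k=1):
    c=cv2.cvtColor(s["color"],cv2.COLOR_RGB2BGR)
    if crop: c=c[crop[0]:crop[1],crop[2]:crop[3]]
    cv2.imwrite(f,cv2.resize(c,None,fx=k,fy=k,interpolation=cv2.INTER_CUBIC))
E
python3 - <<'E'
from h import *
o=robot.get_obs(); print(o)
t=snap("top"); s=snap("side")
np.savez("s0.npz",top=t["W"],side=s["W"],tc=t["color"],sc=s["color"])
save(t,"pics/top0.png",k=1.5); save(s,"pics/side0.png",k=1.5)
E
```

```text
pics
{'time': 0.0, 'joint_positions': array([-1.23808758e+00,  8.79524893e-02,  1.37221993e+00, -1.50854887e-05,
        1.68360974e+00, -1.03146341e-01]), 'qvel': array([-0.00013576, -0.00011221,  0.00149111,  0.00052463, -0.00162331,
       -0.00125303]), 'joint_torque': array([-2.53974504e-04, -3.40187895e+01, -3.02429903e+01,  7.19114835e-02,
        3.30451818e-02, -1.67398503e-04]), 'tool_pos': array([ 0.23196499, -0.49800334,  0.16782306]), 'ee_rot': array([-3.13941324e+00, -2.10525745e-04,  4.35853173e-01]), 'wrist_force': array([ 0.78700809, -0.20537865,  0.28833898]), 'wrist_torque': array([-0.03299456, -0.03945115, -0.01904054]), 'finger_force': 0.0, 'width': 0.09391967834221993}
```

View pics/top0.png

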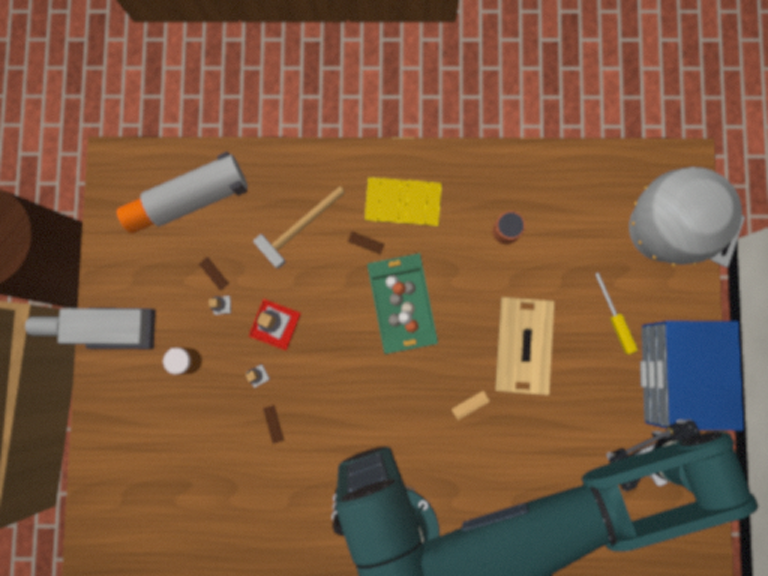

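View pics/side0.png

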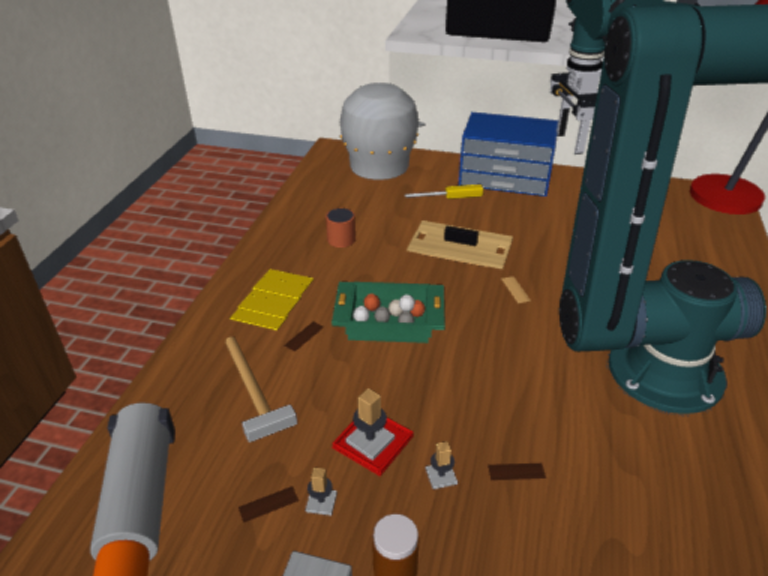

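The top view (1.5× scale) shows the tamper in the red tray at about (275,323), the box at (403,303) with lugs at (394,263) and (410,342), and the cover at (526,346). The two smaller tampers are decoys. Next I'll measure the poses.

```bash
cat > m.py <<'E'
from h import *
def fit(P,name):
    r=cv2.minAreaRect((P[:,:2]*1000).astype(np.float32)); print(name,len(P),np.round(r[0],1),np.round(r[1],1),round(r[2],1),"z",np.round(np.nanpercentile(P[:,2],[2,50,98])*1000,1))
def reg(W,x0,x1,y0,y1):  # pixel window in 1.5x picture coordinates
    m=np.zeros(W.shape[:2],bool); m[int(y0/1.5):int(y1/1.5),int(x0/1.5):int(x1/1.5)]=1; return m
E
python3 - <<'E'
from m import *
d=np.load("s0.npz"); W=d["top"]; c=d["tc"].astype(int); z=W[...,2]
r,g,b=c[...,0],c[...,1],c[...,2]
m=reg(W,240,310,290,360)
fit(W[m&(r>150)&(g<60)],"tray red")
for lo,hi in((.008,.03),(.05,.075),(.105,.135)): 
    q=m&(z>lo)&(z<hi); fit(W[q],f"tam {lo}")
m=reg(W,355,450,245,365)
fit(W[m&(z>.04)&(z<.051)&(g>r+15)],"box"); 
for y0,y1 in((255,272),(335,350)):
    q=reg(W,380,425,y0,y1)&(r>150)&(b<100); fit(W[q],"lug")
q=m&(z>.01)&(abs(g-r)+abs(r-b)>=0)&~((g>r+10)); 
m=reg(W,485,565,290,400)
fit(W[m&(z>.009)&(z<.022)],"cover"); fit(W[m&(z>.035)],"handle")
t=reg(W,380,425,270,335); print(np.round(z[180:224:2,252:286:2]*1000).astype(int))
S=d["side"]; sc=d["sc"].astype(int)
m=reg(S,355,382,385,428); fit(S[m&(sc[...,0]>130)&(sc[...,2]<110)&(S[...,2]>.06)],"grip side")
m=reg(S,440,485,225,246); fit(S[m&(sc.sum(-1)<120)],"handle side")
E
```

```text
tray red 347 [494.3 299. ] [98.5 98.7] 69.1 z [-3.6  5.2 18.1]
tam 0.008 276 [492.  301.9] [166.4 133.6] 0.5 z [ 8.2 12.3 20.3]
tam 0.05 108 [496.5 299.7] [55.  50.5] 9.3 z [56.6 64.2 72.2]
tam 0.105 72 [496.7 301.3] [29.7 27.4] 68.8 z [106.2 114.8 121.9]
box 657 [544.6 -14.9] [220.8 128.5] 11.5 z [40.6 46.1 50.6]
lug 15 [640.2   6.3] [21.5  8.5] 87.6 z [47.  56.7 63.1]
lug 18 [449.9 -32.4] [24.8  7.3] 89.4 z [51.4 57.5 64.9]
cover 1799 [ 448.4 -306.4] [178.2 242. ] 84.6 z [ 9.5 14.1 20.1]
handle 113 [ 443.4 -313.6] [17.  76.4] 85.4 z [36.7 48.6 56. ]
[[                  50                   50                   50
                    45                   54                   47
                    46                   49                   41
                    49                   46                   47
                    35                   24                   48
                    -1                    2]
 [                  43                   47                   48
                    47                   42                   38
                    39                   2
[... 7094 characters left out ...]
34                   36
                    25                    1                    8
                     5                    1]
 [                  -3                   48                    1
                     4                    6                    6
                     8                    5                    3
                     6                    8                    9
                    47                   47                   45
                    46                   46]]
grip side 205 [496.2 304.6] [29.9 28. ] 67.8 z [ 69.2 110.  118.5]
handle side 193 [ 442.1 -307.4] [21.8 74. ] 82.5 z [16.6 36.3 51.1]<stdin>:15: RuntimeWarning: invalid value encountered in cast
```

```bash
cat > go.py <<'E'
import sys,numpy as np
from scipy.spatial.transform import Rotation as R
from bench import robot
# go.py x y z(mm) yaw(deg): translation in present tool axes (mm), then turn (deg)
x,y,z,yaw=map(float,sys.argv[1:5]); o=robot.get_obs()
T=R.from_euler("xyz",o["ee_rot"]); d=T.inv().apply(np.array([x,y,z])-o["tool_pos"]*1000)
G=R.from_euler("xyz",[180,0,yaw],degrees=True); w=(T.inv()*G).as_rotvec(degrees=True)
print("t",round(o["time"],2),"pos",np.round(o["tool_pos"]*1000,1),"rot",np.round(np.degrees(o["ee_rot"]),1),"w",round(o["width"]*1000,1),"F",np.round(o["wrist_force"],1),"ff",round(o["finger_force"],1))
print("shift",np.round(d,1),"n>=",np.ceil(np.linalg.norm(d)/45),"turn",np.round(w,1),"n>=",np.ceil(np.linalg.norm(w)/8))
E
python3 go.py 496.5 301.5 170 69
```

```text
t 0.1 pos [ 232.  -498.1  167.9] rot [-179.9   -0.    25. ] w 94.2 F [-0.1 -1.   0.2] ff 0.0
shift [ 577.3 -613.2   -0.7] n>= 19.0 turn [ -0.1  -0.1 -44. ] n>= 6.0
```

```bash
python3 -m crank '[[0,[0.013,-0.014,0],[0,0,0]],[0,[0.026,-0.028,0],[0,0,0]],[0,[0.026,-0.028,0],[0,0,0]],[0,[0.026,-0.028,0],[0,0,0]],[0,[0.026,-0.028,0],[0,0,0]],[0,[0.026,-0.028,0],[0,0,0]],[0,[0.026,-0.028,0],[0,0,0]],[0,[0.026,-0.028,0],[0,0,0]]]'
python3 -m crank '[[0,[0.026,-0.028,0],[0,0,0]],[0,[0.026,-0.028,0],[0,0,0]],[0,[0.026,-0.028,0],[0,0,0]],[0,[0.026,-0.028,0],[0,0,0]],[0,[0.026,-0.028,0],[0,0,0]],[0,[0.026,-0.028,0],[0,0,0]],[0,[0.026,-0.028,0],[0,0,0]],[0,[0.026,-0.028,0],[0,0,0]]]'
python3 -m crank '[[0,[0.026,-0.028,0],[0,0,0]],[0,[0.026,-0.028,0],[0,0,0]],[0,[0.026,-0.028,0],[0,0,0]],[0,[0.026,-0.028,0],[0,0,0]],[0,[0.026,-0.028,0],[0,0,0]],[0,[0.013,-0.014,0],[0,0,0]]]'
python3 -m crank '[[0,[0,0,0],[0,0,-7]],[0,[0,0,0],[0,0,-8]],[0,[0,0,0],[0,0,-8]],[0,[0,0,0],[0,0,-8]],[0,[0,0,0],[0,0,-8]],[0,[0,0,0],[0,0,-5]],[0,[0,0,0],[0,0,0]],[0,[0,0,0],[0,0,0]]]'
python3 go.py 496.5 301.5 170 69
```

```text
time: 0.9
tool_pos: [0.3202, -0.2242, 0.1685]
ee_rot: [-3.141, 0.0, 0.435]
wrist_force: [1.3, -0.3, 1.2]
width: 0.0941
finger_force: 0.0
time: 1.7
tool_pos: [0.4142, 0.0666, 0.1686]
ee_rot: [3.142, 0.0, 0.436]
wrist_force: [-0.4, -0.3, 0.1]
width: 0.0939
finger_force: 0.0
time: 2.3
tool_pos: [0.4788, 0.2675, 0.1678]
ee_rot: [-3.141, 0.002, 0.438]
wrist_force: [0.4, 0.2, 0.4]
width: 0.0937
finger_force: 0.0
time: 3.1
tool_pos: [0.4787, 0.2648, 0.1685]
ee_rot: [-3.141, 0.001, 1.202]
wrist_force: [-0.5, 0.6, -0.4]
width: 0.0944
finger_force: 0.0
t 3.1 pos [478.7 264.8 168.5] rot [-180.     0.    68.9] w 94.4 F [-0.5  0.6 -0.4] ff 0.0
shift [40.6  3.3 -1.5] n>= 1.0 turn [-0.   0.  -0.1] n>= 1.0
```

```bash
python3 -m crank '[[0,[0.02,0.003,0],[0,0,0]],[0,[0.02,0,0],[0,0,0]],[0,[0,0,0.02],[0,0,0]],[0,[0,0,0.03],[0,0,0]],[0,[0,0,0.03],[0,0,0]],[0,[0,0,0.015],[0,0,0]],[0,[0,0,0.003],[0,0,0]],[0,[0,0,0],[0,0,0]]]'
python3 go.py 496.5 301.5 70.5 69
python3 - <<'E'
from h import *
s=snap("side"); save(s,"pics/s1.png",(200,330,180,340),4)
E
```

```text
time: 3.9
tool_pos: [0.4962, 0.3012, 0.0712]
ee_rot: [3.142, 0.0, 1.203]
wrist_force: [0.3, -0.7, 0.7]
width: 0.0941
finger_force: 0.0
t 3.9 pos [496.2 301.2  71.2] rot [180.    0.   68.9] w 94.1 F [ 0.3 -0.7  0.7] ff 0.0
shift [0.4 0.1 0.7] n>= 1.0 turn [ 0.   0.  -0.1] n>= 1.0
```

View pics/s1.png

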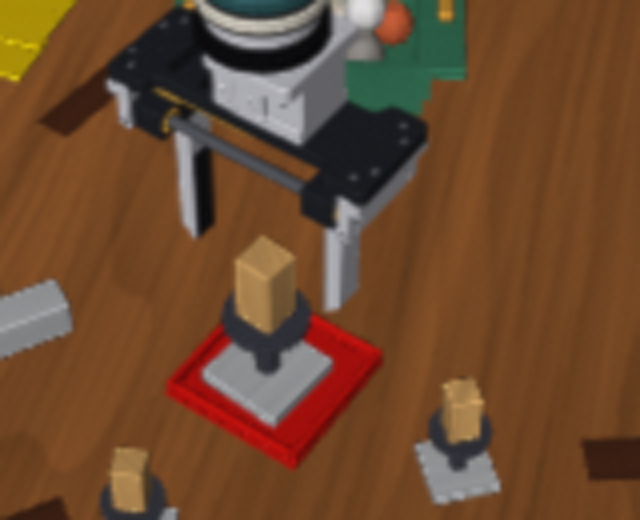

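The picture shows the grip at crop px (265,285). The finger tips are at (195,235) and (340,305), higher and further back than expected, so I'll check before closing.

Run:
```python
from m import *
for n in("side","top"):
    s=snap(n); W=s["W"]; 
    p=np.array([.4962,.3012,.0712]); q=s["R"]@p+s["t"]; print(n,"tcp px",s["fx"]*q[0]/q[2]+s["cx"],s["fy"]*q[1]/q[2]+s["cy"])
    if n=="side":
        for nm,v0,v1,u0,u1 in(("fingR",262,276,261,269),("fingL",240,257,225,233),("grip",262,280,240,253)):
            P=W[v0:v1,u0:u1].reshape(-1,3); P=P[np.isfinite(P[:,0])]; print(nm,np.round(np.median(P,0)*1000), np.round(P[::16]*1000).tolist())
```

```text
side tcp px 246.22377247170894 275.1654349349926
fingR [444. 328. 138.] [[453.0, 327.0, 158.0], [452.0, 328.0, 153.0], [453.0, 326.0, 145.0], [453.0, 325.0, 136.0], [452.0, 328.0, 132.0], [452.0, 328.0, 126.0], [452.0, 327.0, 118.0]]
fingL [542. 289. 140.] [[550.0, 290.0, 169.0], [550.0, 290.0, 162.0], [550.0, 292.0, 157.0], [551.0, 289.0, 148.0], [552.0, 287.0, 138.0], [552.0, 289.0, 133.0], [553.0, 288.0, 125.0], [553.0, 289.0, 119.0], [590.0, 192.0, 1.0]]
grip [493. 313. 104.] [[544.0, 200.0, -2.0], [503.0, 304.0, 116.0], [495.0, 304.0, 116.0], [487.0, 306.0, 117.0], [480.0, 305.0, 113.0], [502.0, 316.0, 112.0], [494.0, 318.0, 113.0], [487.0, 317.0, 111.0], [483.0, 305.0, 95.0], [506.0, 313.0, 90.0], [497.0, 317.0, 93.0], [488.0, 321.0, 96.0], [483.0, 312.0, 84.0], [509.0, 311.0, 68.0], [501.0, 315.0, 71.0]]
top tcp px 178.51522418734362 214.17055975067484
```

Run:
```python
from m import *
s=snap("side"); W=s["W"]; print(robot.get_obs()["tool_pos"])
m=np.zeros(W.shape[:2],bool); m[230:310,215:280]=1
q=m&(W[...,2]>.05)&(np.hypot(W[...,0]-.4965,W[...,1]-.302)>.035)&(np.hypot(W[...,0]-.4965,W[...,1]-.302)<.08)
P=W[q]; print(np.histogram(P[:,2],np.arange(.05,.22,.01)))
save(s,"pics/s2.png",(200,330,180,340),3)
```

```text
[0.49726276 0.30170414 0.07295679]
(array([ 0,  0,  0,  0,  0,  1, 29, 43, 54, 37, 57, 49, 38, 17, 10,  0]), array([0.05, 0.06, 0.07, 0.08, 0.09, 0.1 , 0.11, 0.12, 0.13, 0.14, 0.15,
       0.16, 0.17, 0.18, 0.19, 0.2 , 0.21]))
```

View pics/s2.png

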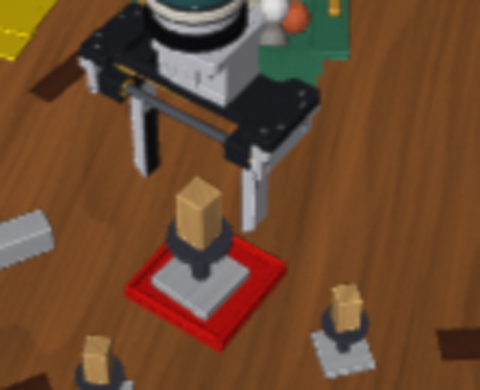

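The fingertips appear at z≈0.113 in the camera, while the state reports 0.072. I'll check this against the start image.

Run:
```python
from m import *
d=np.load("s0.npz"); S=d["side"]
q=(np.hypot(S[...,0]-.232,S[...,1]+.498)<.09)&(S[...,2]>.05); P=S[q]; print(len(P),np.histogram(P[:,2],np.arange(.1,.36,.01)))
L=P[P[:,2]<P[:,2].min()+.03]; print(np.round(L[::6]*1000))
s=vision.snapshot("side"); print(robot.get_obs()["time"],robot.get_obs()["joint_positions"])
for p in([.232,-.498,.168],[.232,-.498,.21]):
    q=s["R"]@np.array(p)+s["t"]; print(s["fx"]*q[0]/q[2]+s["cx"],s["fy"]*q[1]/q[2]+s["cy"])
```

```text
1722 (array([  0,   0,   0,   0,   0,   0,   0,   0,   0,   1,  13,  36,  32,
        38,  29,  41,  35,  36,  30,  15,  53, 102,  76,  73, 176]), array([0.1 , 0.11, 0.12, 0.13, 0.14, 0.15, 0.16, 0.17, 0.18, 0.19, 0.2 ,
       0.21, 0.22, 0.23, 0.24, 0.25, 0.26, 0.27, 0.28, 0.29, 0.3 , 0.31,
       0.32, 0.33, 0.34, 0.35]))
[[ 261. -550.  229.]
 [ 250. -544.  226.]
 [ 249. -551.  219.]
 [ 252. -543.  218.]
 [ 255. -534.  218.]
 [ 254. -539.  212.]
 [ 250. -543.  207.]
 [ 242. -544.  203.]
 [ 202. -449.  226.]
 [ 202. -444.  225.]
 [ 204. -448.  218.]
 [ 207. -445.  216.]
 [ 209. -446.  211.]
 [ 212. -439.  211.]]
4.15 [ 4.47946748e-01  1.91435529e-01  1.44547296e+00 -6.12195394e-05
  1.50146047e+00  8.15183326e-01]
376.74966967722224 104.87962127189924
378.78351785776516 94.07849820887024
```

```bash
python3 -m crank '[[0,[0,0,0.01],[0,0,0]],[0,[0,0,0.015],[0,0,0]],[0,[0,0,0.005],[0,0,0]],[0,[0,0,0],[0,0,0]],[0,[0,0,0],[0,0,0]]]'
cat > tip.py <<'E'
from m import *
s=snap("side"); W=s["W"]; p=robot.get_obs()["tool_pos"]; print(np.round(p*1000,1))
r=np.hypot(W[...,0]-p[0],W[...,1]-p[1])
q=(W[...,2]>p[2]-.02)&(W[...,2]<p[2]+.1)&(r>.037)&(r<.08)
h,e=np.histogram(W[q][:,2],np.arange(p[2]-.02,p[2]+.1,.005)); print([(round(a*1000),int(b)) for a,b in zip(e,h)])
for z in(0,.04):
    c=s["R"]@(p+[0,0,z])+s["t"]; print(z,"px",s["fx"]*c[0]/c[2]+s["cx"],s["fy"]*c[1]/c[2]+s["cy"])
save(s,"pics/s3.png",(200,330,180,340),3)
E
python3 tip.py
```

```text
time: 4.65
tool_pos: [0.4958, 0.301, 0.0404]
ee_rot: [-3.141, 0.001, 1.204]
wrist_force: [0.7, -0.1, 0.3]
width: 0.0935
finger_force: 0.0
[496.2 301.2  41. ]
[(21, 0), (26, 0), (31, 0), (36, 0), (41, 0), (46, 0), (51, 0), (56, 0), (61, 0), (66, 0), (71, 1), (76, 11), (81, 15), (86, 24), (91, 24), (96, 23), (101, 24), (106, 23), (111, 24), (116, 24), (121, 26), (126, 22), (131, 27)]
0 px 246.42339708752846 283.1257842814504
0.04 px 246.15060001434418 272.531400515408
```

View pics/s3.png

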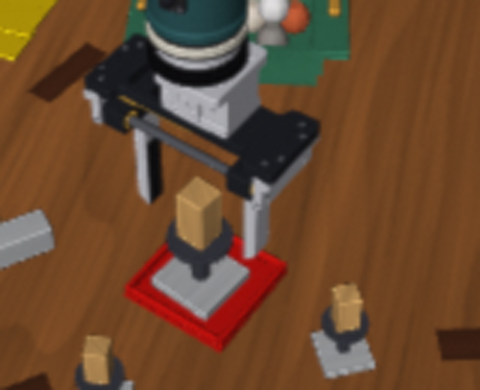

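The fingertips are about 35 mm higher than the reported TCP (tips near z≈75 mm, beside the guard disc). I'll lower 5 mm, close and lift.

```bash
python3 -m crank '[[0,[0,0,0.005],[0,0,0]],[1,[0,0,0],[0,0,0]],[1,[0,0,0],[0,0,0]],[1,[0,0,0],[0,0,0]],[1,[0,0,0],[0,0,0]],[1,[0,0,0],[0,0,0]],[1,[0,0,0],[0,0,0]],[1,[0,0,0],[0,0,0]]]'
python3 -m crank '[[1,[0,0,0],[0,0,0]],[1,[0,0,0],[0,0,0]],[1,[0,0,0],[0,0,0]],[1,[0,0,0],[0,0,0]],[1,[0,0,0],[0,0,0]]]'
python3 go.py 496.5 301.5 70 69
python3 - <<'E'
from m import *
s=snap("side"); save(s,"pics/s4.png",(200,330,180,340),3)
E
```

```text
time: 5.5
tool_pos: [0.4961, 0.3011, 0.036]
ee_rot: [3.141, 0.0, 1.204]
wrist_force: [0.3, -0.4, -0.1]
width: 0.042
finger_force: 0.0
time: 6.0
tool_pos: [0.4962, 0.301, 0.0359]
ee_rot: [3.141, 0.0, 1.204]
wrist_force: [0.6, 0.1, 0.5]
width: 0.0283
finger_force: 30.0
t 6.0 pos [496.2 301.   35.9] rot [180.   0.  69.] w 28.3 F [0.6 0.1 0.5] ff 30.0
shift [  0.5   0.1 -34.1] n>= 1.0 turn [ 0.  0. -0.] n>= 1.0
```

View pics/s4.png

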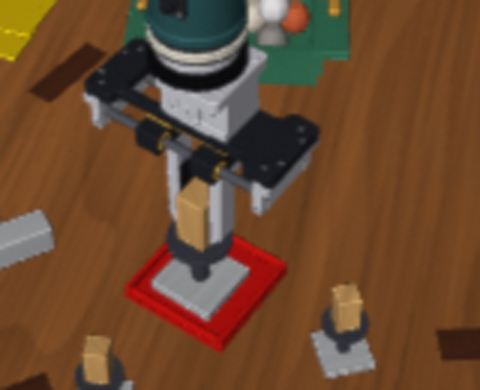

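```bash
python3 -m crank '[[1,[0,0,-0.01],[0,0,0]],[1,[0,0,-0.03],[0,0,0]],[1,[0,0,-0.03],[0,0,0]],[1,[0,0,-0.03],[0,0,0]],[1,[0,0,-0.02],[0,0,0]],[1,[0,0,0],[0,0,-8]],[1,[0,0,0],[0,0,-8]],[1,[0,0,0],[0,0,-8]]]'
python3 -m crank '[[1,[0,0,0],[0,0,-8.5]],[1,[0,0,0],[0,0,0]]]'
cat > stones.py <<'E'
from m import *
C=np.array([.5448,-.0143]); a=np.radians(11.5); B=np.array([[np.cos(a),np.sin(a)],[-np.sin(a),np.cos(a)]])
def stones(W):
    L=(W[...,:2]-C)@B.T*1000; z=W[...,2]*1000; out=[]
    m=(abs(L[...,0])<71)&(abs(L[...,1])<56)&(z>14)
    G=[[None]*15 for _ in range(12)]
    for i,x in enumerate(range(70,-71,-10)):
        pass
    rows=[]
    for y in range(55,-56,-10):
        r=[]
        for x in range(-70,71,10):
            k=(abs(L[...,0]-x)<5)&(abs(L[...,1]-y)<5)&np.isfinite(z); r.append(f"{np.median(z[k]):4.0f}" if k.sum() else "   .")
        rows.append(f"y{y:4d} "+"".join(r))
    print("x from -70 to 70 by 10"); print("\n".join(rows))
    for lo in(50,):
        q=m&(z>lo); n,lab,_,cen=cv2.connectedComponentsWithStats(q.astype(np.uint8))
        for i in range(1,n):
            k=lab==i
            if k.sum()>4: print("high",k.sum(),np.round(L[k].mean(0)),round(float(np.nanmax(z[k]))))
E
python3 - <<'E'
from stones import *
stones(np.load("s0.npz")["top"])
E
python3 go.py 545 -14 156 101.5
```

```text
time: 6.85
tool_pos: [0.4955, 0.3012, 0.1558]
ee_rot: [-3.14, 0.0, 1.629]
wrist_force: [0.6, -0.2, -3.7]
width: 0.0282
finger_force: 30.0
time: 7.05
tool_pos: [0.4954, 0.3011, 0.1554]
ee_rot: [-3.14, 0.0, 1.771]
wrist_force: [0.2, -0.4, -3.8]
width: 0.0274
finger_force: 30.0
x from -70 to 70 by 10
y  55    3   4   1   4   6   3   6   5   8   6   8   4   2   4  13
y  45    3   5   6   9   6   7   5   7   6   4   4   4   6   6   6
y  35    5   7   7  35  34   5   4   5   5   5   6   4   4   4   6
y  25    4   8  29  40  40  24   7   8  30  32   9   4  31  34  29
y  15    6   4  25  51  43   6   5  33  39  38  53  48  39  42  34
y   5    6   7  52  63  62  41   4  29  33  46  61  64  55  36  35
y  -5   29  38  51  60  60  38  35  25   8  28  62  60  49   7  11
y -15   34  39  38  50  33  40  37  23   4  23  47  47  10   8  11
y -25    6  31  18   7   5  24  26   7   5  27  41  39  25   6   9
y -35    7   5   6   6   3   7   5   4   6   7  36  33   4   6  13
y -45    5   7   4   7   6   5   6   5   5   6   7   5   5   8  10
y -55    7   6   3   8   7   3   5   5   8   6   6   6   2   8  20
high 58 [34.  1.] 67
high 54 [-38.   0.] 69
t 7.05 pos [495.4 301.1 155.4] rot [-179.9    0.   101.5] w 27.4 F [ 0.2 -0.4 -3.8] ff 30.0
shift [-318.7  -14.    -0.5] n>= 8.0 turn [-0.1  0.  -0. ] n>= 1.0
```

```bash
python3 go.py 578 -6.5 156 101.5; python3 -m crank '[[1,[-0.02,0,0],[0,0,0]],[1,[-0.04,0,0],[0,0,0]],[1,[-0.045,0,0],[0,0,0]],[1,[-0.045,0,0],[0,0,0]],[1,[-0.045,0,0],[0,0,0]],[1,[-0.045,0,0],[0,0,0]],[1,[-0.04,0,0],[0,0,0]],[1,[-0.02,0,0],[0,0,0]]]'
python3 go.py 578 -6.5 156 101.5
```

```text
t 7.05 pos [495.4 301.1 155.4] rot [-179.9    0.   101.5] w 27.4 F [ 0.2 -0.4 -3.8] ff 30.0
shift [-317.9   19.8   -0.5] n>= 8.0 turn [-0.1  0.  -0. ] n>= 1.0
time: 7.85
tool_pos: [0.5557, 0.0037, 0.1557]
ee_rot: [-3.141, 0.001, 1.764]
wrist_force: [-0.7, 0.5, -4.2]
width: 0.0276
finger_force: 30.0
t 7.85 pos [555.7   3.7 155.7] rot [-1.799e+02  1.000e-01  1.011e+02] w 27.6 F [-0.7  0.5 -4.2] ff 30.0
shift [-14.3  19.9  -0.3] n>= 1.0 turn [-0.1  0.1 -0.4] n>= 1.0
```

```bash
python3 -m crank '[[1,[-0.017,0.02,0],[0,0,0]],[1,[0,0,0],[0,0,-0.4]],[1,[0,0,0.02],[0,0,0]],[1,[0,0,0.02],[0,0,0]],[1,[0,0,0.01],[0,0,0]],[1,[0,0,0],[0,0,0]]]'
python3 go.py 578 -6.5 106 101.5
python3 -m crank '[[1,[0,0,0.003],[0,0,0]],[1,[0,0,0.003],[0,0,0]],[1,[0,0,0.002],[0,0,0]],[1,[0,0,0.002],[0,0,0]]]'
python3 -m crank '[[1,[0,0,0.002],[0,0,0]],[1,[0,0,0.002],[0,0,0]]]'
```

```text
time: 8.45
tool_pos: [0.5768, -0.0048, 0.1036]
ee_rot: [-3.137, -0.002, 1.777]
wrist_force: [0.6, -0.5, -3.6]
width: 0.0279
finger_force: 30.0
t 8.45 pos [576.8  -4.8 103.6] rot [-1.797e+02 -1.000e-01  1.018e+02] w 27.9 F [ 0.6 -0.5 -3.6] ff 30.0
shift [-1.9  0.8 -2.4] n>= 1.0 turn [-0.3 -0.1  0.3] n>= 1.0
time: 8.85
tool_pos: [0.5791, -0.0055, 0.0965]
ee_rot: [3.141, 0.0, 1.778]
wrist_force: [0.4, -0.4, -4.0]
width: 0.0274
finger_force: 30.0
time: 9.05
tool_pos: [0.5789, -0.0057, 0.0923]
ee_rot: [3.141, 0.0, 1.778]
wrist_force: [-0.7, -0.9, -3.0]
width: 0.0279
finger_force: 30.0
```

```bash
for i in 1; do python3 -m crank '[[1,[0,0,0.002],[0,0,0]],[1,[0,0,0.002],[0,0,0]]]'|sed -n '2p;4p'
python3 -m crank '[[1,[0,0,0.002],[0,0,0]],[1,[0,0,0.002],[0,0,0]]]'|sed -n '2p;4p'
python3 -m crank '[[1,[0,0,0.002],[0,0,0]],[1,[0,0,0.002],[0,0,0]]]'|sed -n '2p;4p'; done
```

```text
tool_pos: [0.5788, -0.0056, 0.0879]
wrist_force: [0.1, -0.1, -3.2]
tool_pos: [0.5786, -0.0055, 0.0836]
wrist_force: [-0.4, -0.2, -3.6]
tool_pos: [0.5786, -0.0055, 0.0797]
wrist_force: [0.5, 0.4, -4.6]
```

Run:
```python
from m import *
s=snap("side"); save(s,"pics/s5.png",(130,250,200,330),5)
W=s["W"];c=s["color"].astype(int)
```

```text
(no output)
```

View pics/s5.png

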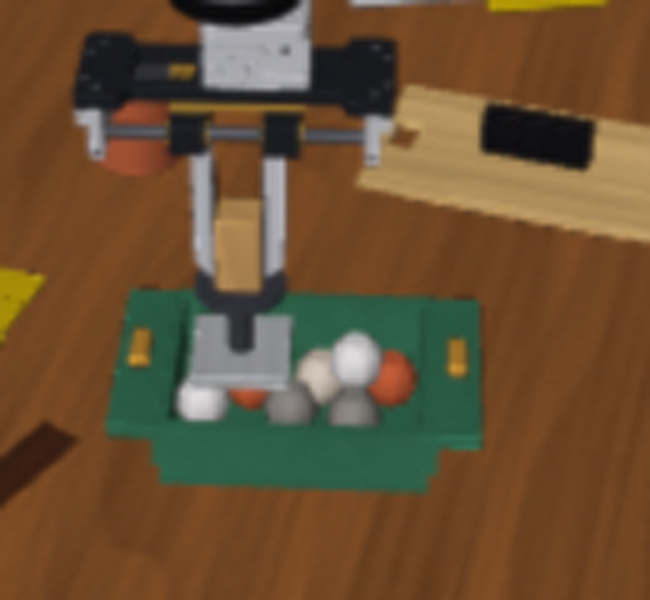

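The foot (crop px about (243,350)) hovers just above or at the left heap. I'll measure its top face.

```bash
cat > foot.py <<'E'
from m import *
import sys
s=snap("side");W=s["W"];p=robot.get_obs()["tool_pos"];c=s["color"].astype(int)
d=np.hypot(W[...,0]-p[0],W[...,1]-p[1])
q=(d<.04)&(d>.012)&(W[...,2]>.03)&(W[...,2]<p[2]+.0)&(abs(c[...,0]-c[...,2])<20)&(c.sum(-1)>350)
z=W[q][:,2]*1000
print(p*1000,np.histogram(z,np.arange(30,110,4)))
E
python3 foot.py
```

```text
[578.37126447  -5.48484593  79.40028502] (array([ 13,  10,   2,   0,   7,  27, 124,  53,   0,   0,   0,   0,   0,
         0,   0,   0,   0,   0,   0]), array([ 30,  34,  38,  42,  46,  50,  54,  58,  62,  66,  70,  74,  78,
        82,  86,  90,  94,  98, 102, 106]))
```

```bash
python3 -m crank '[[1,[0,0,0.002],[0,0,0]],[1,[0,0,0.002],[0,0,0]]]'|sed -n '2p;4p'
python3 -m crank '[[1,[0,0,0.002],[0,0,0]],[1,[0,0,0.001],[0,0,0]],[1,[0,0,0],[0,0,0]]]'|sed -n '2p;4p'
```

```text
tool_pos: [0.5789, -0.0055, 0.076]
wrist_force: [-0.5, 0.7, -3.7]
tool_pos: [0.5785, -0.0055, 0.0727]
wrist_force: [0.2, 0.8, -4.0]
```

```bash
python3 -m crank '[[1,[0,0,0.001],[0,0,0]],[1,[0,0,0.001],[0,0,0]]]'|sed -n '2p;4p'
python3 -m crank '[[1,[0,0,0.001],[0,0,0]],[1,[0,0,0.001],[0,0,0]]]'|sed -n '2p;4p'
```

```text
tool_pos: [0.579, -0.0056, 0.0714]
wrist_force: [-0.1, -0.3, -0.5]
tool_pos: [0.5797, -0.0055, 0.0713]
wrist_force: [-1.5, 0.1, 7.6]
```

Contact came at a foot height of about 40 mm, which is the level layer. On to the second heap.

```bash
python3 -m crank '[[1,[0,0,-0.01],[0,0,0]],[1,[0,0,-0.02],[0,0,0]],[1,[0,0,-0.02],[0,0,0]],[1,[0,0,-0.01],[0,0,0]],[1,[0,0,0],[0,0,0]]]'|sed -n '2p;4p'
python3 go.py 507.6 -21.9 131 101.5
```

```text
tool_pos: [0.5799, -0.0057, 0.1309]
wrist_force: [-1.0, -0.3, -3.6]
t 11.15 pos [579.9  -5.7 130.9] rot [1.798e+02 1.000e-01 1.019e+02] w 27.6 F [-1.  -0.3 -3.6] ff 30.0
shift [ -1.  -74.1  -0.4] n>= 2.0 turn [0.2 0.1 0.4] n>= 1.0
```

```bash
python3 -m crank '[[1,[-0.001,-0.037,0],[0,0,0.4]],[1,[0,-0.037,0],[0,0,0]],[1,[0,0,0],[0,0,0]],[1,[0,0,0],[0,0,0]]]' |sed -n '2p;4p'
python3 go.py 507.6 -21.9 131 101.5
python3 - <<'E'
from stones import *
stones(snap("top")["W"])
E
python3 -m crank '[[1,[0,0,0.015],[0,0,0]],[1,[0,0,0.015],[0,0,0]],[1,[0,0,0.005],[0,0,0]],[1,[0,0,0],[0,0,0]]]' |sed -n '2p;4p'
```

```text
tool_pos: [0.5056, -0.0215, 0.1279]
wrist_force: [0.5, 0.3, -3.7]
t 11.55 pos [505.6 -21.5 127.9] rot [-179.9   -0.   101.4] w 27.8 F [ 0.5  0.3 -3.7] ff 30.0
shift [-0.8  1.9 -3.1] n>= 1.0 turn [-0.1 -0.  -0.1] n>= 1.0
x from -70 to 70 by 10
y  55  545 554 553 555 550 549 550   .   .   .   .   .   .   .   .
y  45    7 525 542 554 557 557 555 549 536   .   .   .   .   .   .
y  35  350 537 546 552 555 553 553 548 539   .   .   .   .   .   .
y  25  460 543 548 552 552 551 548 539 535   .   . 305 303   .   .
y  15  529 545 551 554 553 551 545 535   .   .   . 304 303   .   .
y   5  540 548 552 554 552 550 543 532   .   . 305 302 303   .   .
y  -5  544 550 552 553 551 547 538 527   .   . 305 304 303   .   .
y -15  547 551 553 553 550 545 535   .   .   . 303 304 307   .   .
y -25  549 552 553 553 549 542 531   .   . 303 302 304 302   .   .
y -35  554 553 553 552 546 538 528   .   . 306 306 304   .   .   .
y -45  556 557 556 552 544 535   .   .   .   .   .   .   .   5  18
y -55  547 550 554 552 546 535   .   .   .   .   .   .  44   5  15
high 1384 [-32.   3.] 562
tool_pos: [0.5059, -0.0212, 0.0921]
wrist_force: [0.0, 0.6, -3.2]
```

```bash
python3 -m crank '[[1,[0,0,0.002],[0,0,0]],[1,[0,0,0.002],[0,0,0]],[1,[0,0,0.002],[0,0,0]]]' |sed -n '2p;4p'
python3 -m crank '[[1,[0,0,0.002],[0,0,0]],[1,[0,0,0.002],[0,0,0]],[1,[0,0,0.002],[0,0,0]]]' |sed -n '2p;4p'
```

```text
tool_pos: [0.5071, -0.0215, 0.0885]
wrist_force: [-0.3, 0.6, -4.1]
tool_pos: [0.5064, -0.0215, 0.0818]
wrist_force: [0.2, -0.1, -4.3]
```

```bash
python3 -m crank '[[1,[0,0,0.002],[0,0,0]],[1,[0,0,0.002],[0,0,0]]]' |sed -n '2p;4p'
python3 -m crank '[[1,[0,0,0.001],[0,0,0]],[1,[0,0,0.001],[0,0,0]],[1,[0,0,0.001],[0,0,0]]]' |sed -n '2p;4p'
```

```text
tool_pos: [0.5064, -0.0215, 0.0778]
wrist_force: [0.2, -0.4, -4.3]
tool_pos: [0.5065, -0.0215, 0.075]
wrist_force: [0.1, 0.3, -3.2]
```

```bash
python3 -m crank '[[1,[0,0,0.001],[0,0,0]],[1,[0,0,0.001],[0,0,0]]]' |sed -n '2p;4p'
python3 -m crank '[[1,[0,0,0.001],[0,0,0]],[1,[0,0,0.001],[0,0,0]]]' |sed -n '2p;4p'
python3 -m crank '[[1,[0,0,0.001],[0,0,0]],[1,[0,0,0],[0,0,0]]]' |sed -n '2p;4p'
```

```text
tool_pos: [0.5065, -0.0215, 0.073]
wrist_force: [-0.8, -0.0, -3.0]
tool_pos: [0.5066, -0.0215, 0.0714]
wrist_force: [-0.6, 0.5, 0.7]
tool_pos: [0.5068, -0.0216, 0.0713]
wrist_force: [-2.6, 0.9, 3.8]
```

Level contact again. I'll lift, back off toward the tray, and check the stones from above.

```bash
python3 -m crank '[[1,[0,0,-0.01],[0,0,0]],[1,[0,0,-0.025],[0,0,0]],[1,[0,0,-0.03],[0,0,0]],[1,[0,0,-0.02],[0,0,0]],[1,[0.02,0,0],[0,0,0]],[1,[0.04,0,0],[0,0,0]],[1,[0.045,0,0],[0,0,0]],[1,[0.045,0,0],[0,0,0]]]'|sed -n '2p;4p'
python3 -m crank '[[1,[0.045,0,0],[0,0,0]],[1,[0.045,0,0],[0,0,0]],[1,[0.04,0,0],[0,0,0]],[1,[0.02,0,0],[0,0,0]],[1,[0,0,0],[0,0,0]],[1,[0,0,0],[0,0,0]]]'|sed -n '2p;4p'
python3 - <<'E'
from stones import *
s=snap("top");stones(s["W"]); save(s,"pics/t6.png",(150,260,150,400),3)
E
python3 go.py 496.2 301 156 69
```

```text
tool_pos: [0.4763, 0.1267, 0.1547]
wrist_force: [0.1, -0.1, -4.4]
tool_pos: [0.4467, 0.2724, 0.1545]
wrist_force: [-0.2, -0.0, -4.0]
x from -70 to 70 by 10
y  55    3   6   2  23  12   6   6   5   7   6   7   5   3   5   5
y  45    5   5  28  37  39  20   4   5   6   3   4   4   5   5  12
y  35    5   5  29  41  39  13   3   8   8   6   5   7   4   6   8
y  25    6   7   8  31  31   6  29  37  36   4   5   7  33  31  22
y  15    7   7   4  30  34  32  33  40  41   2   7  18  41  39  37
y   5    7   5   8  38  40  32   8  31  32  33  36  29  32  37  27
y  -5   31  34  36  32  37  30  30  31  17  38  41  34   4   5  17
y -15   35  39  35   6   7  16  40  40  24  30  38  20   6   4   8
y -25   15  33  19   2   5  14  37  31   7   6  33  25   2   6   7
y -35    8   4   7   3   6   3   7   6   5  33  38  37   8   4   8
y -45    4   2   3   5   5   5   5   3   6  27  38  34   3   4   9
y -55    6   6  10  10   6   8   7   6   6   8  21   6   9   5  19
t 15.15 pos [446.9 271.8 154.6] rot [-1.800e+02  1.000e-01  1.015e+02] w 27.6 F [ 0.8 -0.6 -3.1] ff 30.0
shift [18.8 54.1 -1.4] n>= 2.0 turn [-0.   0.1 32.5] n>= 5.0
```

View pics/t6.png

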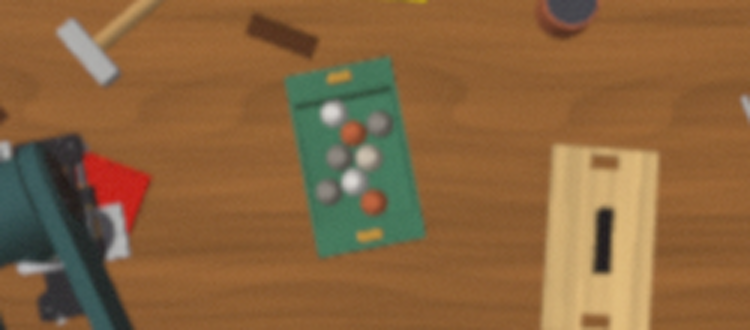

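All eight stones are visible between crop px (325,112) and (372,203), every top ≤41 mm. Next the tamper goes back to the tray.

```bash
python3 -m crank '[[1,[0.01,0.027,0],[0,0,0]],[1,[0.008,0.027,0],[0,0,0]],[1,[0,0,0],[0,0,8]],[1,[0,0,0],[0,0,8]],[1,[0,0,0],[0,0,8]],[1,[0,0,0],[0,0,8.5]],[1,[0,0,0],[0,0,0]],[1,[0,0,0],[0,0,0]]]'|sed -n '2p;4p'
python3 go.py 495.5 300 40 69
```

```text
tool_pos: [0.4966, 0.2998, 0.1549]
wrist_force: [-0.5, 1.2, -2.8]
t 15.95 pos [496.6 299.8 154.9] rot [180.   0.  69.] w 27.9 F [-0.5  1.2 -2.8] ff 30.0
shift [-1.000e-01 -1.100e+00  1.149e+02] n>= 3.0 turn [0. 0. 0.] n>= 1.0
```

```bash
python3 -m crank '[[1,[0,-0.001,0.02],[0,0,0]],[1,[0,0,0.03],[0,0,0]],[1,[0,0,0.03],[0,0,0]],[1,[0,0,0.02],[0,0,0]],[1,[0,0,0.01],[0,0,0]],[1,[0,0,0],[0,0,0]],[1,[0,0,0],[0,0,0]]]'|sed -n '2p;4p'
python3 -m crank '[[1,[0,0,0.002],[0,0,0]],[1,[0,0,0.002],[0,0,0]]]'|sed -n '2p;4p'
python3 -m crank '[[1,[0,0,0.002],[0,0,0]],[1,[0,0,0],[0,0,0]]]'|sed -n '2p;4p'
```

```text
tool_pos: [0.4961, 0.3015, 0.0462]
wrist_force: [0.2, 0.8, -3.6]
tool_pos: [0.4963, 0.3018, 0.0426]
wrist_force: [-0.3, 0.6, -3.6]
tool_pos: [0.4951, 0.3012, 0.0389]
wrist_force: [-0.1, -0.3, -4.4]
```

```bash
python3 -m crank '[[1,[0,0,0.001],[0,0,0]],[1,[0,0,0.001],[0,0,0]]]'|sed -n '2p;4p'
python3 -m crank '[[1,[0,0,0.001],[0,0,0]],[1,[0,0,0],[0,0,0]]]'|sed -n '2p;4p'
```

```text
tool_pos: [0.4953, 0.3013, 0.037]
wrist_force: [0.1, -0.1, -3.3]
tool_pos: [0.4953, 0.3013, 0.0362]
wrist_force: [-0.9, 0.2, -2.5]
```

```bash
python3 -m crank '[[0.9,[0,0,0.0005],[0,0,0]],[0,[0,0,0],[0,0,0]],[0,[0,0,0],[0,0,0]],[0,[0,0,0],[0,0,0]],[0,[0,0,0],[0,0,0]],[0,[0,0,0],[0,0,0]],[0,[0,0,0],[0,0,0]],[0,[0,0,0],[0,0,0]]]'|sed -n '2p;4,5p'
python3 -m crank '[[0,[0,0,0],[0,0,0]],[0,[0,0,0],[0,0,0]],[0,[0,0,-0.02],[0,0,0]],[0,[0,0,-0.03],[0,0,0]],[0,[0,0,-0.04],[0,0,0]],[0,[0,0,-0.03],[0,0,0]],[0,[0,0,0],[0,0,0]],[0,[0,0,0],[0,0,0]]]'|sed -n '2p;4,5p'
cat > cov.py <<'E'
from m import *
s=snap("side"); t=snap("top"); W=s["W"]; fit(W[(abs(W[...,0]-.496)<.05)&(abs(W[...,1]-.301)<.05)&(W[...,2]>.106)&(W[...,2]<.125)],"tamper top")
W=t["W"]; c=t["color"].astype(int); L=c.sum(-1)
m=reg(W,485,565,290,400); z=W[...,2]
q=m&(z>.005)&(z<.025)&(c[...,0]>170); q=cv2.morphologyEx(q.astype(np.uint8),cv2.MORPH_OPEN,np.ones((3,3)))>0; fit(W[q],"plate")
fit(W[m&(z>.042)&(z<.056)],"handle")
for y0,y1 in((298,314),(378,394)):
    k=reg(W,512,540,y0,y1)&(L<np.percentile(L[reg(W,512,540,y0,y1)],30)); P=W[k]; fit(P,"slot"); print(np.round(np.nanmedian(P,0)*1000,1),np.round(np.nanmean(P,0)*1000,1))
W=s["W"];c=s["color"].astype(int); q=reg(W,430,490,220,250)&(c.sum(-1)<150)&(W[...,2]>.04)&(W[...,2]<.056);fit(W[q],"handle side")
E
python3 cov.py
```

```text
tool_pos: [0.4952, 0.3013, 0.0354]
wrist_force: [-0.9, -0.1, -0.5]
width: 0.0804
tool_pos: [0.4955, 0.3014, 0.1559]
wrist_force: [-0.6, -0.3, 0.2]
width: 0.0942
tamper top 132 [494.3 305.3] [28.6 28.8] 64.8 z [106.8 115.4 118.4]
plate 1878 [ 444.1 -314. ] [129.8 226.9] 85.7 z [ 7.1 13.6 21. ]
handle 97 [ 443.5 -313. ] [17.9 76.6] 85.1 z [42.6 49.6 55.5]
slot 63 [ 550.  -320.2] [30.5 67.7] 0.4 z [-5.6  0.2 12.5]
[ 5.491e+02 -3.245e+02  2.000e-01] [ 551.5 -324.2    0.8]
slot 57 [ 345.9 -303.1] [44.  25.8] 89.1 z [-6.1  0.8 16.7]
[ 347.3 -306.     0.8] [ 346.3 -306.8    2.5]
handle side 81 [ 443.  -309.2] [21.4 74.3] 82.4 z [40.  46.7 51.6]
```

```bash
python3 go.py 443.7 -312.5 140 -4.5
```

```text
t 19.15 pos [494.2 300.8 153.3] rot [-1.799e+02  1.000e-01  6.900e+01] w 94.1 F [ 1.2 -0.6  0.2] ff 0.0
shift [-590.5  173.    14.5] n>= 14.0 turn [-0.   0.2 73.5] n>= 10.0
```

```bash
python3 -m crank '[[0,[-0.02,0.006,0],[0,0,0]],[0,[-0.039,0.0115,0],[0,0,0]],[0,[-0.039,0.0115,0],[0,0,0]],[0,[-0.039,0.0115,0],[0,0,0]],[0,[-0.039,0.0115,0],[0,0,0]],[0,[-0.039,0.0115,0],[0,0,0]],[0,[-0.039,0.0115,0],[0,0,0]],[0,[-0.039,0.0115,0],[0,0,0]]]'|sed -n '2p;4p'
python3 -m crank '[[0,[-0.039,0.0115,0],[0,0,0]],[0,[-0.039,0.0115,0],[0,0,0]],[0,[-0.039,0.0115,0],[0,0,0]],[0,[-0.039,0.0115,0],[0,0,0]],[0,[-0.039,0.0115,0],[0,0,0]],[0,[-0.039,0.0115,0],[0,0,0]],[0,[-0.039,0.0115,0],[0,0,0]],[0,[-0.02,0.006,0],[0,0,0]]]'|sed -n '2p;4p'
python3 -m crank '[[0,[0,0,0],[0,0,6]],[0,[0,0,0],[0,0,8]],[0,[0,0,0],[0,0,8]],[0,[0,0,0],[0,0,8]],[0,[0,0,0],[0,0,8]],[0,[0,0,0],[0,0,8]],[0,[0,0,0],[0,0,8]],[0,[0,0,0],[0,0,8]]]'|sed -n '2,3p'
python3 -m crank '[[0,[0,0,0],[0,0,7.5]],[0,[0,0,0],[0,0,4]],[0,[0,0,0],[0,0,0]],[0,[0,0,0],[0,0,0]]]'|sed -n '2,3p'
python3 go.py 443.7 -312.5 20 -4.5
```

```text
tool_pos: [0.4692, -0.0046, 0.1532]
wrist_force: [0.5, -0.6, -0.0]
tool_pos: [0.4446, -0.31, 0.1525]
wrist_force: [-0.2, 0.3, 0.5]
tool_pos: [0.4454, -0.3069, 0.1528]
ee_rot: [-3.138, 0.003, 0.116]
tool_pos: [0.4457, -0.3072, 0.1538]
ee_rot: [-3.14, 0.002, -0.078]
t 21.95 pos [ 445.7 -307.2  153.8] rot [-1.799e+02  1.000e-01 -4.400e+00] w 94.0 F [-0.3  0.1  0.2] ff 0.0
shift [ -1.3   5.7 133.8] n>= 3.0 turn [-0.1  0.1  0.1] n>= 1.0
```

```bash
python3 -m crank '[[0,[-0.001,0.006,0.02],[0,0,0]],[0,[0,0,0.04],[0,0,0]],[0,[0,0,0.04],[0,0,0]],[0,[0,0,0.03],[0,0,0]],[0,[0,0,0.017],[0,0,0]],[0,[0,0,0],[0,0,0]],[0,[0,0,0],[0,0,0]]]'|sed -n '2,4p'
sed -i 's/.*save(s.*/save(s,"pics\/s7.png",(110,200,250,370),5)/' tip.py; python3 tip.py
```

```text
tool_pos: [0.4448, -0.3136, 0.0084]
ee_rot: [-3.141, 0.001, -0.078]
wrist_force: [0.8, -0.6, -0.1]
[ 445.6 -314.2    9.5]
[(-10, 3), (-5, 45), (0, 41), (5, 59), (10, 395), (15, 74), (20, 6), (25, 5), (30, 5), (35, 2), (40, 4), (45, 14), (50, 12), (55, 13), (60, 10), (65, 8), (70, 5), (75, 7), (80, 7), (85, 10), (90, 6), (95, 10), (100, 8)]
0 px 306.1354377680389 161.24869684717322
0.04 px 306.91654733286254 151.92294900341045
```

View pics/s7.png

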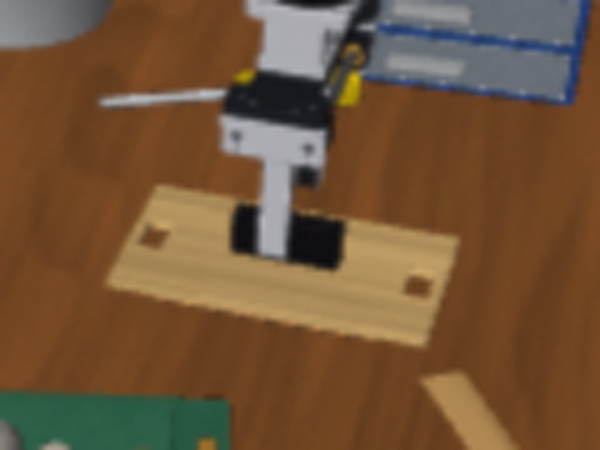

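The near finger is at crop px (275,250) in front of the handle, with its tip about 44 mm up. Going down.

```bash
python3 -m crank '[[0,[-0.001,0,0.01],[0,0,0]],[0,[0,0,0.008],[0,0,0]],[0,[0,0,0.002],[0,0,0]],[0,[0,0,0],[0,0,0]]]'|sed -n '2p;4p'
python3 -m crank '[[0,[0,0,0.002],[0,0,0]],[0,[0,0,0.002],[0,0,0]],[0,[0,0,0],[0,0,0]]]'|sed -n '2p;4p'
```

```text
tool_pos: [0.4435, -0.3133, -0.0121]
wrist_force: [0.7, -0.4, -0.4]
tool_pos: [0.4438, -0.3135, -0.0157]
wrist_force: [0.3, 0.7, 0.1]
```

Close and lift.

```bash
python3 -m crank '[[1,[0,0,0],[0,0,0]],[1,[0,0,0],[0,0,0]],[1,[0,0,0],[0,0,0]],[1,[0,0,0],[0,0,0]],[1,[0,0,0],[0,0,0]],[1,[0,0,0],[0,0,0]],[1,[0,0,0],[0,0,0]],[1,[0,0,0],[0,0,0]]]'|sed -n '2,6p'
python3 -m crank '[[1,[0,0,0],[0,0,0]],[1,[0,0,0],[0,0,0]],[1,[0,0,0],[0,0,0]],[1,[0,0,0],[0,0,0]],[1,[0,0,0],[0,0,0]],[1,[0,0,0],[0,0,0]],[1,[0,0,0],[0,0,0]],[1,[0,0,0],[0,0,0]]]'|sed -n '2,6p'
```

```text
tool_pos: [0.4439, -0.3136, -0.0155]
ee_rot: [3.141, -0.0, -0.079]
wrist_force: [0.6, -0.3, -0.6]
width: 0.0335
finger_force: 0.0
tool_pos: [0.4439, -0.3134, -0.0155]
ee_rot: [-3.141, -0.0, -0.079]
wrist_force: [0.3, 2.3, 0.7]
width: 0.0156
finger_force: 30.0
```

```bash
python3 -m crank '[[1,[0,0,-0.01],[0,0,0]],[1,[0,0,-0.03],[0,0,0]],[1,[0,0,-0.04],[0,0,0]],[1,[0,0,-0.03],[0,0,0]],[1,[0,0,-0.01],[0,0,0]],[1,[0,0,0],[0,0,-6]],[1,[0,0,0],[0,0,-6]],[1,[0,0,0],[0,0,-4]]]'|sed -n '2,6p'
python3 -m crank '[[1,[0,0,0],[0,0,0]],[1,[0,0,0],[0,0,0]]]'|sed -n '2,6p'
python3 go.py 544.8 -14 105 11.5
```

```text
tool_pos: [0.4431, -0.3134, 0.1031]
ee_rot: [-3.14, 0.002, 0.203]
wrist_force: [-0.6, 0.3, -1.8]
width: 0.016
finger_force: 30.0
tool_pos: [0.4433, -0.3134, 0.1034]
ee_rot: [-3.14, 0.001, 0.199]
wrist_force: [-0.4, -0.7, -2.4]
width: 0.0159
finger_force: 30.0
t 26.0 pos [ 443.3 -313.4  103.4] rot [-1.799e+02  1.000e-01  1.140e+01] w 15.9 F [-0.4 -0.7 -2.4] ff 30.0
shift [ 158.5 -273.5   -1.5] n>= 8.0 turn [-0.1  0.1 -0.1] n>= 1.0
```

```bash
python3 -m crank '[[1,[0.009,-0.015,0],[0,0,0]],[1,[0.0175,-0.0305,0],[0,0,0]],[1,[0.0175,-0.0305,0],[0,0,0]],[1,[0.0175,-0.0305,0],[0,0,0]],[1,[0.0175,-0.0305,0],[0,0,0]],[1,[0.0175,-0.0305,0],[0,0,0]],[1,[0.0175,-0.0305,0],[0,0,0]],[1,[0.0175,-0.0305,0],[0,0,0]]]'|sed -n '2,4p'
python3 -m crank '[[1,[0.0175,-0.0305,0],[0,0,0]],[1,[0.009,-0.015,0],[0,0,0]],[1,[0,0,0],[0,0,0]],[1,[0,0,0],[0,0,0]],[1,[0,0,0],[0,0,0]]]'|sed -n '2,4p'
cat > fine.py <<'E'
from m import *
def ray(s,u,v,z):
    d=s["R"].T@np.array([(u-s["cx"])/s["fx"],(v-s["cy"])/s["fy"],1]); c=-s["R"].T@s["t"]; return (c+d*(z-c[2])/d[2])*1000
def proj(s,P):
    q=np.atleast_2d(P)@s["R"].T+s["t"]; return np.stack([s["fx"]*q[:,0]/q[:,2]+s["cx"],s["fy"]*q[:,1]/q[:,2]+s["cy"]],-1)
E
python3 - <<'E'
from fine import *
d=np.load("s0.npz")
for n,k,wins in(("top","tc",((380,410,255,272),(395,425,335,350))),("side","sc",((330,355,288,312),(425,450,288,312)))):
    s=snap(n); c=d[k].astype(float)
    for w in wins:
        m=reg(c,*w); br=np.clip(c[...,0]-c[...,1]*1.0-10*0,0,None)*m   # brass: red over green
        br=np.where(br>25,br,0); v,u=np.nonzero(br); wt=br[v,u]; uu,vv=(u*wt).sum()/wt.sum(),(v*wt).sum()/wt.sum()
        print(n,len(u),round(uu,1),round(vv,1),np.round(ray(s,uu,vv,.055 if n=="side" else .057),1))
    if n=="side": save(s,"pics/s8.png",(100,240,190,350),5)
o=robot.get_obs(); print(o["tool_pos"]*1000,np.degrees(o["ee_rot"]))
E
```

```text
tool_pos: [0.5274, -0.0622, 0.1041]
ee_rot: [3.141, 0.0, 0.199]
wrist_force: [0.1, -0.1, -1.4]
tool_pos: [0.5439, -0.0146, 0.1042]
ee_rot: [3.141, 0.001, 0.199]
wrist_force: [-0.3, -0.0, -1.9]
top 42 259.3 172.0 [651.2  16.3  57. ]
top 21 274.7 229.0 [446.5 -40.2  57. ]
side 76 223.1 198.5 [650.5  13.3  55. ]
side 74 295.9 199.8 [433.6 -36.3  55. ]
[543.9922758  -14.77309154 104.39804923] [1.79978378e+02 1.87285760e-02 1.13628979e+01]
```

View pics/s8.png

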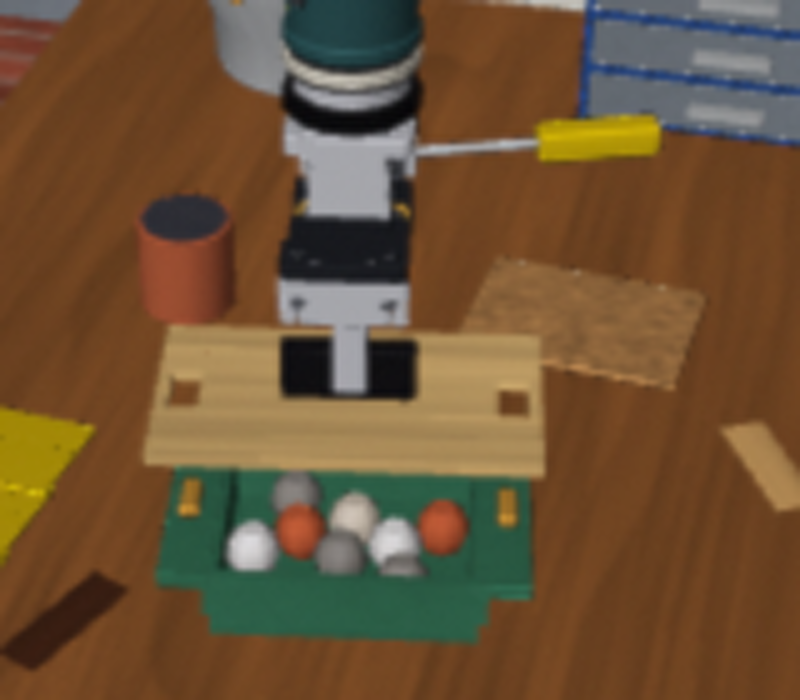

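Run:
```python
from fine import *
d=np.load("s0.npz")
for n,k,wins in(("top","tc",((380,410,255,272),(395,425,335,350))),("side","sc",((330,355,288,312),(425,450,288,312)))):
    s=snap(n); c=d[k].astype(float); R=[]
    for w in wins:
        m=reg(c,*w)&(c[...,0]>c[...,1]+20)&(c[...,1]>c[...,2]+30)&(c[...,0]>140)
        L,lab,st,_=cv2.connectedComponentsWithStats(m.astype(np.uint8)); i=1+np.argmax(st[1:,4]); v,u=np.nonzero(lab==i)
        P=np.array([ray(s,a,b,.055 if n=="side" else .057) for a,b in zip(u,v)]); r=cv2.minAreaRect(P[:,:2].astype(np.float32))
        print(n,len(u),np.round(P.mean(0)[:2],1),"rect",np.round(r[0],1),np.round(r[1],1)); R.append(P.mean(0)[:2])
    print("  centre",np.round((R[0]+R[1])/2,1),"yaw",np.degrees(np.arctan2(*(R[0]-R[1])[::-1])),"sep",np.linalg.norm(R[0]-R[1]))
    c=d[k].astype(float); w=(355,450,245,365) if n=="top" else (325,455,275,345)
    if n=="top":
        m=reg(c,*w)&(c[...,1]>c[...,0]+15)&(d["top"][...,2]>.03); P=np.array([ray(s,b,a,.047) for a,b in zip(*np.nonzero(m))]); r=cv2.minAreaRect(P[:,:2].astype(np.float32)); print("  flange",np.round(r[0],1),np.round(r[1],1),r[2])
s=snap("side"); c=s["color"].astype(int)
m=np.zeros(c.shape[:2],bool); m[160:200,215:302]=1
m&=(c[...,0]>c[...,2]+35)&(c[...,0]>150)&(c[...,1]>110)
L,lab,st,_=cv2.connectedComponentsWithStats(m.astype(np.uint8)); m=lab==1+np.argmax(st[1:,4])
P=np.array([ray(s,b,a,.134) for a,b in zip(*np.nonzero(m))]); r=cv2.minAreaRect(P[:,:2].astype(np.float32)); print("plate side",np.round(r[0],1),np.round(r[1],1),r[2])
```

```text
top 19 [639.4   4.3] rect [639.6   4.8] [ 9.3 25.5]
top 19 [449.8 -34.2] rect [449.8 -34.2] [ 7.1 21.4]
  centre [544.6 -15. ] yaw 11.47551173715678 sep 193.4571369465542
  flange [544.4 -15.1] [220.3 128.5] 11.586358070373535
side 14 [636.3  15.9] rect [637.6  14.8] [ 6.1 24.2]
side 16 [446.7 -23.3] rect [446.6 -24.5] [ 6.1 23.9]
  centre [541.5  -3.7] yaw 11.669001420054776 sep 193.5999598436646
plate side [537.6 -10.6] [237.5 138. ] 12.018303871154785
```

Cover and box agree within about 1 mm (box centre (544.5,−15), yaw 11.5°). I have used my 10 pictures, so I continue on force and numbers. Lowering to just above the lugs.

```bash
python3 -m crank '[[1,[0,0,0.015],[0,0,0]],[1,[0,0,0.02],[0,0,0]],[1,[0,0,0.02],[0,0,0]],[1,[0,0,0.008],[0,0,0]],[1,[0,0,0],[0,0,0]],[1,[0,0,0],[0,0,0]],[1,[0,0,0],[0,0,0]]]'|sed -n '2,4p'
python3 go.py 544.5 -15 41 11.5
python3 -c "
import numpy as np;from bench import robot
"
python3 - <<'E'
from fine import *
s=snap("side"); c=s["color"].astype(int)
# image-plane: slot-dark pixel and brass pixel centroids near each slot
p=robot.get_obs()["tool_pos"]; a=np.radians(11.5)
for sg in(1,-1):
    X=p+[sg*.097*np.cos(a),sg*.097*np.sin(a),0]; zt=p[2]+.0295
    u0,v0=proj(s,[X[0],X[1],zt])[0]; ul,vl=proj(s,[.5445+sg*.097*np.cos(a),-.015+sg*.097*np.sin(a),.057])[0]
    m=np.zeros(c.shape[:2],bool); m[int(v0)-9:int(v0)+10,int(u0)-9:int(u0)+10]=1
    br=m&(c[...,0]>c[...,2]+90)&(c[...,0]>c[...,1]+30); v,u=np.nonzero(br)
    g=m&((c[...,1]>c[...,0]+8)); vg,ug=np.nonzero(g)
    print(sg,"slot px",round(u0,1),round(v0,1),"lug px",round(ul,1),round(vl,1),"brass",len(u),u.mean() if len(u) else 0,v.mean() if len(u) else 0,"green",len(ug),ug.mean() if len(ug) else 0,vg.mean() if len(ug) else 0)
    print(c[int(v0)-7:int(v0)+8,int(u0)-8:int(u0)+9,1])
E
```

```text
tool_pos: [0.5453, -0.0138, 0.0427]
ee_rot: [3.141, -0.002, 0.2]
wrist_force: [0.2, -0.0, -2.4]
t 28.25 pos [545.3 -13.8  42.7] rot [ 1.799e+02 -1.000e-01  1.150e+01] w 15.7 F [ 0.2 -0.  -2.4] ff 30.0
shift [-1.   1.   1.7] n>= 1.0 turn [ 0.1 -0.1 -0. ] n>= 1.0
1 slot px 226.8 193.1 lug px 227.4 196.8 brass 6 228.0 196.5 green 17 226.8235294117647 193.47058823529412
[[ 74  73  73  73  87 128 148 148 150 150 150 150 151 151 151 151 152]
 [ 73  73  72  72  87 129 145 147 147 146 148 147 147 148 148 148 148]
 [ 73  73  71  73  93 139 145 146 146 146 147 147 147 147 148 148 147]
 [ 72  72  72  76 103 143 147 148 148 148 147 148 148 148 147 147 146]
 [ 72  71  71  77 106 140 145 150 154 154 154 154 152 147 146 146 145]
 [ 71  71  71  85 121 138 137 137 150 153 153 154 150 142 140 139 140]
 [ 70  70  71  88 129 141 123 106 110 111 111 115 127 140 138 136 137]
 [ 69  69  72  93 139 140 117  90  89  90  91  98 124 143 145 144 144]
 [ 70  70  74 100 139 137 105  88  87  86  87  98 129 143 146 145 144]
 [ 69  70  76 101 135 130  94  88  86  86  85  98 130 141 142 141 142]
 [ 69  71  79 109 133
[... 832 characters left out ...]
148 148 149 151 158 161 161 162 161 158 151 148 133  78  63]
 [146 147 146 147 148 143 127 118 120 131 131 133 139 147 134  77  63]
 [148 148 148 148 147 141 107  91  91  93  93 104 135 147 135  76  64]
 [147 147 147 147 147 139 103  88  86  86  88  99 134 148 135  75  63]
 [143 143 144 144 144 135 103  87  83  84  91  99 132 143 131  75  64]
 [142 142 142 142 143 135 103  90 106 106 102  94 127 141 128  74  63]
 [148 147 147 145 145 140 118 107 121 122 115 101 124 142 129  73  65]
 [150 151 151 151 151 151 150 148 150 151 149 148 150 153 138  75  66]
 [142 141 142 143 143 144 143 144 144 146 145 146 147 145 132  76  67]
 [138 138 138 140 140 140 139 140 140 140 140 140 140 139 127  84  69]]
```

```bash
python3 -m crank '[[1,[-0.0015,0.001,0],[0,0,0]],[1,[0,0,0.003],[0,0,0]],[1,[0,0,0.001],[0,0,0]],[1,[0,0,0],[0,0,0]]]'|sed -n '2,4p'
python3 -m crank '[[1,[0,0,0.001],[0,0,0]],[1,[0,0,0.001],[0,0,0]],[1,[0,0,0],[0,0,0]]]'|sed -n '2p;4p'
python3 -m crank '[[1,[0,0,0.001],[0,0,0]],[1,[0,0,0.001],[0,0,0]],[1,[0,0,0],[0,0,0]]]'|sed -n '2p;4p'
```

```text
tool_pos: [0.5427, -0.0149, 0.0371]
ee_rot: [-3.141, 0.001, 0.2]
wrist_force: [-0.0, 0.7, -2.1]
tool_pos: [0.5429, -0.0149, 0.0353]
wrist_force: [0.5, 1.1, -2.0]
tool_pos: [0.5429, -0.0149, 0.0333]
wrist_force: [0.0, -0.0, -2.6]
```

```bash
python3 -m crank '[[1,[0,0,0.001],[0,0,0]],[1,[0,0,0.001],[0,0,0]],[1,[0,0,0],[0,0,0]]]'|sed -n '2p;4p'
python3 -m crank '[[1,[0,0,0.001],[0,0,0]],[1,[0,0,0.001],[0,0,0]],[1,[0,0,0],[0,0,0]]]'|sed -n '2p;4p'
python3 -m crank '[[1,[0,0,0.001],[0,0,0]],[1,[0,0,0.001],[0,0,0]],[1,[0,0,0],[0,0,0]]]'|sed -n '2p;4p'
```

```text
tool_pos: [0.5429, -0.0149, 0.0313]
wrist_force: [-0.2, 0.6, -3.2]
tool_pos: [0.5429, -0.0149, 0.0292]
wrist_force: [0.2, -0.8, -2.1]
tool_pos: [0.5429, -0.0149, 0.0273]
wrist_force: [-0.5, 0.9, -2.4]
```

The slots are dropping over the lugs. Down to the rim now.

```bash
python3 -m crank '[[1,[0,0,0.001],[0,0,0]],[1,[0,0,0],[0,0,0]]]'|sed -n '2p;4p'
python3 -m crank '[[1,[0,0,0.001],[0,0,0]],[1,[0,0,0],[0,0,0]]]'|sed -n '2p;4p'
python3 -m crank '[[1,[0,0,0.0005],[0,0,0]],[1,[0,0,0],[0,0,0]]]'|sed -n '2p;4p'
```

```text
tool_pos: [0.5429, -0.015, 0.0263]
wrist_force: [-0.0, -0.3, -2.6]
tool_pos: [0.5431, -0.015, 0.0256]
wrist_force: [-0.4, -0.7, -2.5]
tool_pos: [0.5431, -0.015, 0.0255]
wrist_force: [-0.9, 0.1, 1.2]
```

Seated at exactly the expected rim height. Open, retreat and verify.

```bash
python3 -m crank '[[0.8,[0,0,0],[0,0,0]],[0.6,[0,0,0],[0,0,0]],[0.6,[0,0,0],[0,0,0]],[0.5,[0,0,0],[0,0,0]],[0.5,[0,0,0],[0,0,0]],[0.5,[0,0,0],[0,0,0]],[0.5,[0,0,0],[0,0,0]],[0.5,[0,0,0],[0,0,0]]]'|sed -n '2p;4,5p'
python3 -m crank '[[0.5,[0,0,-0.01],[0,0,0]],[0.5,[0,0,-0.02],[0,0,0]],[0.5,[0,0,-0.04],[0,0,0]],[0.5,[0,0,-0.04],[0,0,0]],[0.5,[0,0.03,-0.03],[0,0,0]],[0.5,[0,0.04,0],[0,0,0]],[0.5,[0,0.045,0],[0,0,0]],[0.5,[0,0.045,0],[0,0,0]]]'|sed -n '2p;4,5p'
python3 -m crank '[[0.5,[0,0.045,0],[0,0,0]],[0.5,[0,0.045,0],[0,0,0]],[0.5,[0,0.04,0],[0,0,0]],[0.5,[0,0.02,0],[0,0,0]],[0.5,[0,0,0],[0,0,0]],[0.5,[0,0,0],[0,0,0]],[0.5,[0,0,0],[0,0,0]],[0.5,[0,0,0],[0,0,0]]]'|sed -n '2p;4,5p'
python3 - <<'E'
from fine import *
for n in("top","side"):
    s=snap(n); W=s["W"]; c=s["color"].astype(int)
    L=(W[...,:2]-[.5445,-.015])@np.array([[np.cos(.2007),-np.sin(.2007)],[np.sin(.2007),np.cos(.2007)]])*1000; z=W[...,2]*1000
    k=(abs(L[...,0])<112)&(abs(L[...,1])<62)&(z>40)&(z<70)&(c[...,0]>c[...,1]+10)
    A=np.c_[L[k],np.ones(k.sum())]; f=np.linalg.lstsq(A,z[k],rcond=None)[0]; print(n,k.sum(),"plane: mm over 228x",f[0]*228,"over 128y",f[1]*128,"z",f[2])
    fit(W[k],"plate"); 
    for lo,hi in((-112,-88),(-60,60),(88,112)):
        j=k&(L[...,0]>lo)&(L[...,0]<hi); print(lo,np.median(z[j]))
W=s["W"]; fit(W[(abs(W[...,0]-.496)<.05)&(abs(W[...,1]-.301)<.05)&(W[...,2]>.106)&(W[...,2]<.125)],"tamper top")
E
```

```text
tool_pos: [0.543, -0.0149, 0.025]
wrist_force: [-0.3, 0.6, 0.0]
width: 0.0469
tool_pos: [0.5754, -0.1731, 0.1667]
wrist_force: [0.3, 0.7, 0.6]
width: 0.047
tool_pos: [0.6049, -0.3172, 0.1658]
wrist_force: [0.8, 0.1, 0.3]
width: 0.0466
top 2003 plane: mm over 228x 0.35694604859500806 over 128y -0.1439021690514437 z 54.21258786479219
plate 2003 [544.6 -15.4] [223.9 123.1] 11.5 z [46.9 54.3 61.3]
-112 54.05342646281999
-60 54.22170893536344
88 54.44959989393189
side 1569 plane: mm over 228x -0.1224860669174682 over 128y -0.04271223604612828 z 53.61313753227881
plate 1569 [544.8 -14.9] [222.7 123.8] 11.5 z [49.4 53.6 57.3]
-112 53.67275295656794
-60 53.662509322595376
88 53.823789189480735
tamper top 133 [494.2 305.8] [29.4 27.6] 65.7 z [106.3 115.3 118.3]
```

The cover lies flat at 54–55 mm (expected 55) with no tilt, and the tamper is upright. Handing in.

```bash
python3 -c "
from bench import robot
print(robot.close_job())"
```

```text
the job is handed in; nothing more can be done
None
```

I handed the job in: all eight stones lie level at about 40 mm, below the 47 mm rim, the tamper stands upright in its tray, and the cover lies flat over both lugs; I did not re-measure the hammer, tin, jar and screwdriver, but the arm met no contact near them.

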